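# Pack the dental cast carrier

## Robot

A 6-joint arm with a two-finger parallel gripper is mounted at the origin on the work surface. World frame = base frame: x ahead of the robot, y to its left, z up, the work surface at z = 0. Lengths are in m, angles in rad, forces in N, time in s.
With the tool pointing down it reaches from about 0.325 to 0.85 m from the base axis. Payload 4.4 kg.
Tool frame: the origin (TCP) lies at the very end of the fingers, on their centre line; the grasp point (between the pads) lies 19 mm behind it; z points along the fingers, y is the direction in which the jaws open and shut (so a half turn about z gives the same grasp; the last joint's range is limited). The gripper opens to 94 mm and grips with 3 to 60 N. Pads are 16 mm wide; open, the fingers measure 119 mm over their backs; the gripper's body (75 mm by 177 mm) begins 78 mm behind the grasp point.
Start: joints at [0.981, 0.207, 1.542, -0, 1.393, -0.15], TCP at [0.245, 0.52, 0.205] pointing down, gripper open.
Joint ranges: [-2.73, 2.73], [-0.86, 2.22], [0.23, 2.46], [-1.11, 4.25], [0.08, 2.63], [-2.82, 2.82]. Speed limits (rad/s): [2.79, 2.79, 3.14, 3.14, 3.14, 3.14].

## Interface

Orientations are given as a unit quaternion [x, y, z, w].
In Python, from bench import ctrl, inverse_kinematics, cams gives the robot as it stands. Calls block until the motion is done:
- ctrl.movep(position, orientation): joint-space move of the TCP to a pose.
- ctrl.move_l(position, rotation=None, v=0.15, contact_N=None): straight line of the TCP; rotation=None keeps the orientation; v is the mean speed in m/s. With contact_N (N) it stops when the force on the tool has changed by that much, and returns True; else False.
- ctrl.goto_joints(angles): joint-space move.
- ctrl.gripper_open() and ctrl.grasp(strength=None): open the fingers fully, or close them until they stop; strength is the grip in N (None keeps the last).
- ctrl.sleep(seconds).
- inverse_kinematics(position, orientation): joint angles nearest the present ones, or None.
- ctrl.get_state(): the state.
- cams.capture(name): name is "scene" or "top" or "wrist"; returns a dict with "image" (480x640x3 uint8, blue, green, red), "intrinsics" (3x3 intrinsics, pixels), "pose" (4x4, takes a point from camera to world coordinates). Camera axes: x right, y down, z forward; pixel columns grow to the right and rows downward; lengths in m; the calibration is good to about 2 mm. A picture is of the moment at which its call begins. There is no depth.
A pose or a line that the arm cannot do raises ctrl.Unreachable and nothing moves.
- ctrl.hand_in(): hands the job in, once; it reports no verdict.
The state is a dict: "clock": time; "qpos": joint angles; "joint_vel": joint speeds; "joint_torque": joint torques, N m; "tcp_pos": TCP position; "eef_rot": TCP orientation; "ft_force": force on the tool from outside, world axes, zero at the start; "moment": the same for the moment, N m; "opening": opening from 0.0 (shut) to 1.0 (fully open).
Only numpy, scipy, OpenCV 4.12 (cv2) and the standard library are available. Lean on these libraries where they do the work, as an engineer would, in place of code of your own. Each camera call takes 0.05 s, during which the arm holds its last target. There are 200 camera calls.

## Task

Pack the plaster dental casts on the bench for transport. Fold the grey carrier's carry handle down towards the robot, out of the way, and set every cast upright in a bay of its own in the carrier; then hook the keeper plate onto the carrier's T-headed stud by tilting it so that its oblong eye passes the wide head and levelling it, flat on its block around the little collar, and last swing the carry handle back up until it clicks upright. Leave the other things on the bench where they are.

Things in the scene. Friction and masses are not known exactly. Their poses are not given: they have to be found in the camera images.
- cast0_mid (a point): plaster dental cast (off-white block 64 mm long in its x, 50 mm wide in its y, 40 mm high; plain upright flanks for the lower 32 mm, a horseshoe row of teeth on top); the point is its centre, 20 mm above its underside; z is up. Mass about 0.17 kg. Starts upright on the bench; may be absent
- cast1_mid (a point): plaster dental cast (off-white block 64 mm long in its x, 50 mm wide in its y, 40 mm high; plain upright flanks for the lower 32 mm, a horseshoe row of teeth on top); the point is its centre, 20 mm above its underside; z is up. Mass about 0.17 kg. Starts upright on the bench; may be absent
- cast2_mid (a point): plaster dental cast (off-white block 64 mm long in its x, 50 mm wide in its y, 40 mm high; plain upright flanks for the lower 32 mm, a horseshoe row of teeth on top); the point is its centre, 20 mm above its underside; z is up. Mass about 0.17 kg. Starts upright on the bench; may be absent
- cast3_mid (a point): plaster dental cast (off-white block 64 mm long in its x, 50 mm wide in its y, 40 mm high; plain upright flanks for the lower 32 mm, a horseshoe row of teeth on top); the point is its centre, 20 mm above its underside; z is up. Mass about 0.17 kg. Starts upright on the bench; may be absent
- bay0 (a point): centre of the floor of one of the carrier's four bays, 6 mm above the bench. Bay 70 mm along the carrier's x by 56 mm along its y, bounded by lips 6 mm high and 4 mm thick, so a cast fits only with its long side along the carrier's x (either way round) and with 3 mm to spare on each side; then its top is 46 mm above the bench
- bay1 (a point): centre of the floor of one of the carrier's four bays, 6 mm above the bench. Bay 70 mm along the carrier's x by 56 mm along its y, bounded by lips 6 mm high and 4 mm thick, so a cast fits only with its long side along the carrier's x (either way round) and with 3 mm to spare on each side; then its top is 46 mm above the bench
- bay2 (a point): centre of the floor of one of the carrier's four bays, 6 mm above the bench. Bay 70 mm along the carrier's x by 56 mm along its y, bounded by lips 6 mm high and 4 mm thick, so a cast fits only with its long side along the carrier's x (either way round) and with 3 mm to spare on each side; then its top is 46 mm above the bench
- bay3 (a point): centre of the floor of one of the carrier's four bays, 6 mm above the bench. Bay 70 mm along the carrier's x by 56 mm along its y, bounded by lips 6 mm high and 4 mm thick, so a cast fits only with its long side along the carrier's x (either way round) and with 3 mm to spare on each side; then its top is 46 mm above the bench
- carrier: grey tray fixed to the bench, 160 mm in x by 300 mm in y, floor 6 mm thick; origin at the centre of its underside; x roughly away from the robot, y to its left, z up. Bay centres lie at x = -37 or +37 mm, y = -105 or +105 mm. A block 60 x 60 mm in the middle rises to 50 mm above the bench and carries the T-headed stud
- stud (a point): centre of the block's top face, 50 mm above the bench, axes as the carrier. On it: a collar 42 mm (x) by 15 mm (y), 4 mm high; a stem 10 x 10 mm; and the T head, 60 mm (x) by 12 mm (y), 5 mm thick, its underside 20 mm and its top 25 mm above this point
- keeper_grip (a point): keeper plate's grip: centre of a black bar 10 mm thick (keeper x), 58 mm long (keeper y) and 22 mm high that bridges the eye on two posts (10 mm in x, 6 mm in y, at y = -26 and +26 mm); 59 mm above the plate's underside. Axes are the keeper's, z up. Mass about 0.17 kg, balanced about the bar
- keeper_eye (a point): centre of the keeper plate's oblong through-eye, 50 mm long (x) by 20 mm wide (y), half-way through the plate, 57 mm below keeper_grip, axes as the keeper. Fully home, the eye sits around the collar, the plate lies flat on the block and this point is 2 mm above stud
- keeper: keeper plate, aluminium, 84 mm in x, 180 mm in y, 4 mm thick; origin at the centre of its underside. Starts flat on the bench, grip up. Its eye is shorter than the T head, so it goes on only tilted some 20 to 30 degrees about its y: one end of the eye is slid in under the head close to the stem, then the other end is lowered past the head's other end, and the plate is centred
- hinge (a point): middle of the carry handle's hinge axis, which runs along the carrier's y, 40 mm above the bench
- handle_bar (a point): middle of the carry handle's round cross bar, 12 mm thick, along the carrier's y, 135 mm from the hinge axis. The handle starts upright, bar straight above the hinge, and folds down to the carrier's -x side (towards the robot) only; there it lies level, bar 40 mm above the bench and 55 mm clear of the tray's edge. Its side arms are 172 mm either side of the middle
- handle (a joint): carry handle angle, rad: 0 folded down level, 1.57 upright against its stop. Weighs 0.2 kg and falls if let go on the way. A spring detent acts from 1.08 up: going up it resists (about 1 N at the bar) to 1.33, then drives the handle to the stop and holds it; going down it resists from the stop to 1.33
- wax_tin: bystander, to be left alone: round tin 56 mm wide, 22 mm high; origin at its underside
- jar: bystander, to be left alone: glass jar 52 mm wide, 65 mm high; origin at its underside
- pot: bystander, to be left alone: white pot 60 mm wide, 50 mm high; origin at its underside
There are look-alikes about, which are no part of the job. Leave any yellow look-alike of the part that bears cast2_mid alone.

How it is judged:
By the outcome, as a careful person would: the job done as asked, in the order asked, and still so for the second after the job is handed in, with the robot touching nothing.
Of cast0, cast1, cast2, cast3 only 2 to 4 are there at a start; the rules pass over those that are not, and their reading is None.
At some moment in a run one of cast0, cast1, cast2, cast3, keeper may be knocked a few centimetres aside while the robot is not near it.
It also fails if it takes over 210 s, if anything falls off the work surface, if the arm or the gripper's body presses on something with over 40 N, if the wrist force passes 120 N, or if a joint passes its speed limit or range.

## Working session

There is one attempt and no reset: what is moved stays moved. The work goes in short steps, each a Python script; the robot and the scene stay as the last script left them, time stands still between calls to the robot, and variables do not carry over. Pictures are saved under pics/ and viewed, on a budget of 14 in all, crops included, one or two more only if the job needs it, and the job is handed in when it is done.

```bash
ls; mkdir -p pics; python3 - <<'E'
from bench import ctrl,cams
import cv2,numpy as np
for n in ("top","scene"):
    c=cams.capture(n); cv2.imwrite(f"pics/{n}0.png",c["image"]); print(n,c["intrinsics"].tolist() if hasattr(c["intrinsics"],'tolist') else c["intrinsics"]); print(np.round(c["pose"],4).tolist())
print(ctrl.get_state())
E
```

```text
pics
top [[569.9747593144522, 0.0, 313.97951992669425], [0.0, 569.9747593144522, 240.27286904894135], [0.0, 0.0, 1.0]]
[[0.024, -0.9901, 0.138, 0.3534], [-0.9997, -0.023, 0.0085, 0.0468], [-0.0052, -0.1382, -0.9904, 1.3443], [0.0, 0.0, 0.0, 1.0]]
scene [[505.2272257959104, 0.0, 314.2244123621312], [0.0, 505.2272257959104, 238.10918419872937], [0.0, 0.0, 1.0]]
[[-0.772, 0.437, -0.4615, 0.9998], [0.6356, 0.5273, -0.564, 0.6183], [-0.0032, -0.7287, -0.6848, 0.7563], [0.0, 0.0, 0.0, 1.0]]
{'clock': 0.1, 'qpos': array([ 9.80497130e-01,  2.07374116e-01,  1.54279783e+00, -2.93137941e-05,
        1.39350662e+00, -1.50483458e-01]), 'joint_vel': array([ 0.00098842, -0.0015742 , -0.00292066, -0.00154456,  0.00025796,
       -0.00037549]), 'joint_torque': array([-2.27969554e-04, -3.71863246e+01, -2.82295471e+01,  6.99604070e-02,
        3.11080681e-02, -2.25597921e-05]), 'tcp_pos': array([0.24441755, 0.51965672, 0.20439089]), 'eef_rot': array([ 2.18137056e-01,  9.75917587e-01, -9.77451252e-04, -3.64083652e-04]), 'ft_force': array([0.59625677, 0.27966662, 0.53586805]), 'moment': array([-0.00617958, -0.01077602,  0.01741576]), 'opening': 0.9981790375835494}
```

View pics/top0.png

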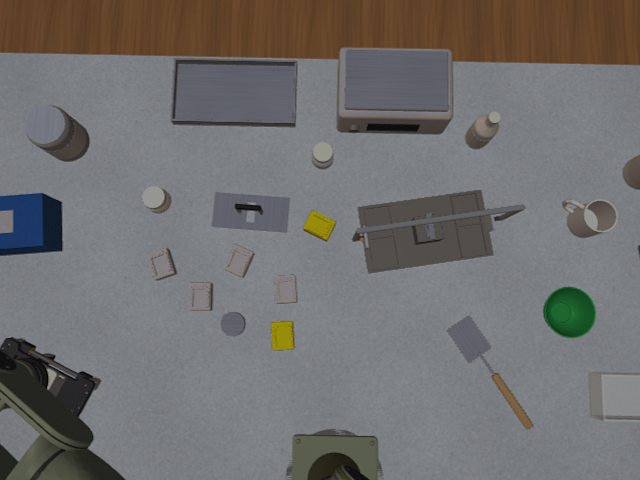

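View pics/scene0.png

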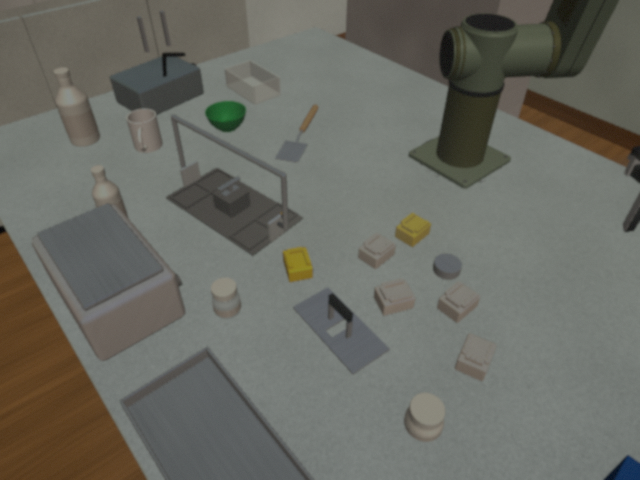

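```bash
cat > h.py <<'E'
import numpy as np, cv2
from scipy.spatial.transform import Rotation as R
from bench import ctrl, cams, inverse_kinematics
def ray(c,px,z):
    """pixels (N,2) -> world xy points on plane height z"""
    px=np.atleast_2d(np.asarray(px,float)); K=np.asarray(c["intrinsics"]);T=np.asarray(c["pose"])
    d=(np.c_[px,np.ones(len(px))]@np.linalg.inv(K).T)@T[:3,:3].T
    return T[:3,3]+d*((z-T[2,3])/d[:,2])[:,None]
def proj(c,p):
    p=np.atleast_2d(p);K=np.asarray(c["intrinsics"]);T=np.asarray(c["pose"])
    q=(p-T[:3,3])@T[:3,:3]@K.T
    return q[:,:2]/q[:,2:]
def quat(jaw,tilt=0.):
    """tool down, tool y (jaws) along world yaw `jaw`; tilt>0 leans gripper body towards minus the jaw direction"""
    y=np.array([np.cos(jaw),np.sin(jaw),0]);z=np.array([0,0,-1.])
    M=np.c_[np.cross(y,z),y,z]
    ax=np.array([-np.sin(jaw),np.cos(jaw),0])
    return (R.from_rotvec(-tilt*ax)*R.from_matrix(M)).as_quat()
def best(pos,jaw,tilt=0.):
    """of the two half-turn equivalents, the one with the last joint nearest mid range (no tilt)"""
    o=[]
    for k in (0,np.pi):
        q=quat(jaw+k,tilt if k==0 else -tilt);s=inverse_kinematics(np.asarray(pos),q)
        if s is not None:o.append((abs(s[5]),q))
    return min(o,key=lambda a:a[0])[1]
def rects(c,mask,z,amin=150):
    out=[]
    for k in cv2.findContours(mask,cv2.RETR_EXTERNAL,cv2.CHAIN_APPROX_NONE)[0]:
        if cv2.contourArea(k)<amin: continue
        w=ray(c,k[:,0,:],z)[:,:2]*1000
        (cx,cy),(a,b),ang=cv2.minAreaRect(w.astype(np.float32))
        if b>a:a,b,ang=b,a,ang+90
        out.append((cx/1000,cy/1000,a,b,(ang+90)%180-90,k[:,0].mean(0)))
    return out
E
python3 - <<'E'
from h import *
c=cams.capture("top");im=c["image"];hsv=cv2.cvtColor(im,cv2.COLOR_BGR2HSV)
for p in [(162,265),(201,297),(239,262),(286,290),(320,225),(225,212),(380,250),(400,230),(440,213),(330,300),(252,217),(430,240),(470,245)]:print(p,im[p[1],p[0]],hsv[p[1],p[0]])
print("bar",ray(c,[(357,237),(523,208)],.175))
print("tray",ray(c,[(360,207),(481,190),(494,257),(368,272)],.006))
print("casts",ray(c,[(162,263),(201,296),(239,260),(286,289)],.036))
print("keeper",ray(c,[(215,192),(290,199),(287,233),(212,228)],.004),ray(c,[(248,207)],.07))
E
```

```text
(162, 265) [130 127 133] [165  12 133]
(201, 297) [129 126 132] [165  12 132]
(239, 262) [129 127 132] [168  10 132]
(286, 290) [129 126 132] [165  12 132]
(320, 225) [ 10 141 151] [ 28 238 151]
(225, 212) [107  97  96] [117  26 107]
(380, 250) [75 79 83] [15 25 83]
(400, 230) [76 78 83] [ 9 22 83]
(440, 213) [74 78 82] [15 25 82]
(330, 300) [134 130 126] [105  15 134]
(252, 217) [138 134 131] [107  13 138]
(430, 240) [63 66 70] [13 25 70]
(470, 245) [74 78 82] [15 25 82]
bar [[ 0.52528947 -0.03217505  0.175     ]
 [ 0.59438565 -0.37703536  0.175     ]]
tray [[ 0.62272269 -0.04976335  0.006     ]
 [ 0.67084787 -0.3390183   0.006     ]
 [ 0.50999389 -0.36695449  0.006     ]
 [ 0.4675742  -0.07055963  0.006     ]]
casts [[0.47463199 0.40739345 0.036     ]
 [0.40097753 0.31341078 0.036     ]
 [0.48575466 0.22989081 0.036     ]
 [0.42157137 0.11935611 0.036     ]]
keeper [[0.65184693 0.29904492 0.004     ]
 [0.63880976 0.11816608 0.004     ]
 [0.55617276 0.12284406 0.004     ]
 [0.56407501 0.30199171 0.004     ]] [[0.60399263 0.20974227 0.07      ]]
```

```bash
python3 - <<'E'
from h import *
yaw=np.radians(9); b=np.array([.560,-.205])
q=best([*b,.156],yaw)
ctrl.movep([*b,.28],q); ctrl.gripper_open(); ctrl.move_l([*b,.156],v=.12,contact_N=8)
print(ctrl.get_state()["tcp_pos"])
ctrl.grasp(8)
s=ctrl.get_state();print(s["tcp_pos"],s["opening"],s["ft_force"])
p0=s["tcp_pos"];X=np.array([np.cos(yaw),np.sin(yaw),0])
for a in np.radians(np.arange(81,-1,-9)):
    ctrl.move_l(p0-X*.135*np.cos(a)+[0,0,.135*(np.sin(a)-1)],v=.08)
    s=ctrl.get_state();print(round(np.degrees(a)),s["ft_force"].round(1),round(s["opening"],3))
ctrl.gripper_open(); p=ctrl.get_state()["tcp_pos"]; ctrl.move_l(p+[0,0,.1],v=.2)
# view carrier from above
c0=np.array([.555,-.207]); ctrl.movep([*c0-.06*X[:2],.36],q)
c=cams.capture("wrist");cv2.imwrite("pics/w1.png",c["image"]);print(np.round(c["pose"],3).tolist(),c["intrinsics"])
c=cams.capture("top");cv2.imwrite("pics/t1.png",c["image"]);print(ctrl.get_state()["clock"])
E
```

```text
[ 0.56073795 -0.20538565  0.15708122]
[ 0.55994624 -0.20507529  0.15599649] 0.12472298525900631 [0.02039196 0.30123734 0.47253592]
81 [ 0.6 -1.4 -4. ] 0.122
72 [  3.4  -3.5 -10.9] 0.124
63 [  5.3  -1.4 -11. ] 0.124
54 [ 6.5 -0.5 -9.7] 0.123
45 [ 7.7  2.3 -9. ] 0.123
36 [11.7  2.9 -8.9] 0.124
27 [12.2  4.5 -8.7] 0.125
18 [14.6  5.7 -6. ] 0.123
9 [15.5  8.1 -3.6] 0.133
0 [15.5  5.9 -1.7] 0.125
[[0.988, 0.152, 0.038, 0.484], [0.157, -0.952, -0.264, -0.139], [-0.004, 0.267, -0.964, 0.536], [0.0, 0.0, 0.0, 1.0]] [[332.34607688   0.         320.96879295]
 [  0.         332.34607688 235.30192235]
 [  0.           0.           1.        ]]
12.775
```

View pics/w1.png

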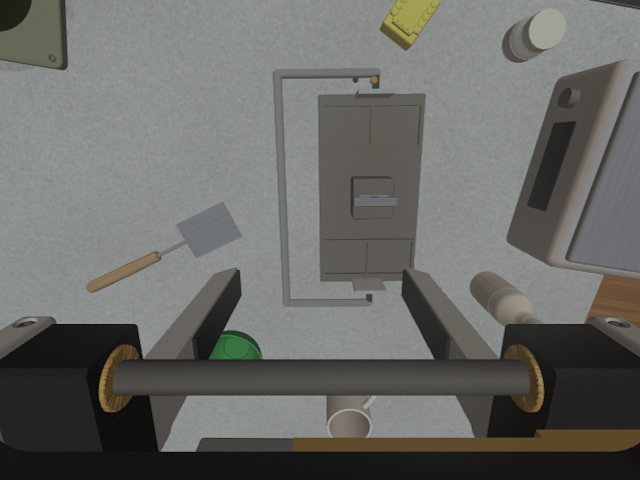

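```bash
cat >> h.py <<'E'
def warmdark(im):
    i=im.astype(int); m=((i[...,2]-i[...,0]>3)&(i.max(2)<98)&(i.max(2)>45)).astype(np.uint8)*255
    return cv2.morphologyEx(m,cv2.MORPH_OPEN,np.ones((3,3)))
E
python3 - <<'E'
from h import *
for n in ("wrist","top"):
    c=cams.capture(n);im=c["image"]
    m=warmdark(im)
    if n=="top": m[:, :340]=0
    else: m[290:]=0
    for z in (.006,.012): 
        for r in rects(c,m,z,1500):
            if 120<r[3]<260: print(n,z,np.round(r[:5],4),r[5])
    i=im.astype(int)
    if n=="wrist":
        for p in [(375,201),(372,185),(360,120),(385,201),(280,180)]:print(p,im[p[1],p[0]])
        cool=((i[...,0]-i[...,2]>3)).astype(np.uint8)*255; cool[:170]=0;cool[240:]=0;cool[:,:340]=0;cool[:,405:]=0
        for r in rects(c,cool,.075,60):print("head",np.round(r[:5],4),r[5])
E
```

```text
wrist 0.006 [ 5.695000e-01 -2.061000e-01  2.939352e+02  1.578365e+02 -8.038600e+01] [371.00703235 173.39943741]
wrist 0.012 [ 5.686000e-01 -2.054000e-01  2.906085e+02  1.560502e+02 -8.038600e+01] [371.00703235 173.39943741]
(375, 201) [111 107 105]
(372, 185) [84 89 92]
(360, 120) [87 92 95]
(385, 201) [110 106 104]
(280, 180) [116 116 113]
head [ 0.5696 -0.2026 56.2317 14.0874  9.0497] [375.18666667 199.40666667]
```

```bash
cat >> h.py <<'E'
def cam_over(p,cam_z,jaw,k=0,v=None):
    """move so that the wrist camera's optical axis hits p (xyz), camera at height cam_z; jaws along yaw `jaw`+k*pi"""
    st=ctrl.get_state();T=cams_T
    q=quat(jaw+k*np.pi);Rt=R.from_quat(q).as_matrix()
    Rc=Rt@T[:3,:3];d=Rc[:,2];cam=np.asarray(p)-d*((cam_z-p[2])/-d[2])
    t=cam-Rt@T[:3,3]
    ctrl.movep(t,q);return t,q
E
python3 - <<'E'
from h import *
c=cams.capture("wrist");s=ctrl.get_state();Tt=np.eye(4);Tt[:3,:3]=R.from_quat(s["eef_rot"]).as_matrix();Tt[:3,3]=s["tcp_pos"]
T=np.linalg.inv(Tt)@c["pose"];np.save("camT.npy",T);print(T.round(4).tolist())
open("h.py","a").write("import os\ncams_T=np.load('camT.npy') if os.path.exists('camT.npy') else None\n")
import h;h.cams_T=T
for k in (0,1):
    try: print(k,h.cam_over([.569,-.206,.03],.42,np.radians(9.4),k)[0])
    except ctrl.Unreachable as e: print(k,"unreach",e);continue
    ctrl.sleep(.3)
    c=cams.capture("wrist");im=c["image"];cv2.imwrite(f"pics/car{k}.png",im);i=im.astype(int)
    m=((i[...,2]-i[...,0]>2)&(i.max(2)<104)&(i.max(2)>40)).astype(np.uint8)*255
    m=cv2.morphologyEx(m,cv2.MORPH_OPEN,np.ones((5,5)))
    for r in rects(c,m,.009,3000): print("tray",np.round(r[:5],4),r[5])
    cool=((i[...,0]-i[...,2]>3)).astype(np.uint8)*255
    n=np.zeros_like(cool);u=proj(c,[[.569,-.206,.075]])[0].astype(int);cv2.circle(n,tuple(u.tolist()),42,255,-1)
    for r in rects(c,cool&n,.075,60):print("head",np.round(r[:5],4),r[5])
print(ctrl.get_state()["clock"])
E
```

```text
[[0.0005, -0.9631, -0.2691, 0.0781], [1.0, 0.0006, -0.0005, 0.0003], [0.0007, -0.2691, 0.9631, -0.1786], [0.0, 0.0, 0.0, 1.0]]
0 [ 0.5638805  -0.17560469  0.24139671]
tray [ 7.017000e-01 -4.541000e-01  8.230472e+02  1.942684e+02  9.180200e+00] [370.09465021 404.35545267]
tray [ 5.696000e-01 -2.040000e-01  2.949499e+02  1.571154e+02 -8.042080e+01] [320.25362319 214.0942029 ]
tray [ 8.489000e-01 -1.269000e-01  3.266354e+02  8.619130e+01 -8.996610e+01] [558.45026178 185.72076789]
head [ 0.5699 -0.205  56.8228 10.3038  9.3179] [321.16806723 243.51260504]
head [ 0.5684 -0.1955 36.9843  4.5131  9.3244] [320.975 234.65 ]
1 [ 0.5741195  -0.23639531  0.24139671]
tray [4.366000e-01 5.870000e-02 8.227206e+02 1.810574e+02 5.249700e+00] [365.56787565 407.06528497]
tray [ 8.866000e-01 -1.348000e-01  2.289697e+02  1.606242e+02 -8.995420e+01] [ 91.44927536 232.10671937]
tray [  0.5647  -0.2336 185.8182 112.5419 -84.1422] [336.77616279 204.28197674]
head [ 0.5698 -0.2055 55.8214  9.1567  9.4372] [320.5 247. ]
head [ 0.5715 -0.2156 37.9337  4.5086  9.437 ] [320.85185185 237.66666667]
16.8333
```

```bash
cd pics; ls; python3 -c "
import cv2,os
l=[cv2.imread(f'car{k}.png') for k in (0,1) if os.path.exists(f'car{k}.png')]
cv2.imwrite('car.png',cv2.resize(cv2.hconcat(l),None,fx=800/(640*len(l)),fy=800/(640*len(l)),interpolation=cv2.INTER_AREA))"
```

```text
car0.png
car1.png
scene0.png
t1.png
top0.png
w1.png
```

View pics/car.png

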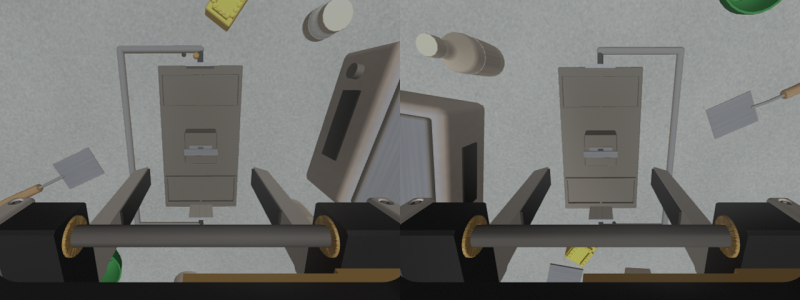

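```bash
cat >> h.py <<'E'
O=np.array([.5698,-.2052]);YAW=np.radians(9.45);X=np.array([np.cos(YAW),np.sin(YAW)]);Y=np.array([-X[1],X[0]])
def cw(x,y): return O+x*X+y*Y
def castmask(im):
    i=cv2.GaussianBlur(im,(3,3),0).astype(int)
    m=((i[...,2]-i[...,0]>-2)&(i[...,2]-i[...,0]<20)&(i.max(2)>95)).astype(np.uint8)*255
    return cv2.morphologyEx(cv2.morphologyEx(m,cv2.MORPH_CLOSE,np.ones((3,3))),cv2.MORPH_OPEN,np.ones((3,3)))
def find_casts(c,z=.032,tol=9):
    return [r for r in rects(c,castmask(c["image"]),z) if abs(r[2]-64)<tol and abs(r[3]-50)<tol]
def nadir(p,cam_z,jaw):
    """wrist camera straight above p"""
    o=[]
    for k in (0,np.pi):
        q=quat(jaw+k);t=np.r_[p,cam_z]-R.from_quat(q).as_matrix()@cams_T[:3,3]
        s=inverse_kinematics(t,q)
        if s is not None:o.append((abs(s[5]),k,t,q))
    _,k,t,q=min(o,key=lambda a:a[:2]);ctrl.movep(t,q);return q
def pick(p,ang):
    """p rough xy, ang rough yaw (rad) of the cast's long side"""
    nadir(p,.32,ang+np.pi/2);ctrl.sleep(.15)
    c=cams.capture("wrist");f=find_casts(c)
    f=min(f,key=lambda r:np.hypot(r[0]-p[0],r[1]-p[1]));print("cast",np.round(f[:5],4))
    j=np.radians(f[4])+np.pi/2;q=best([f[0],f[1],.012],j)
    ctrl.movep([f[0],f[1],.10],q);ctrl.move_l([f[0],f[1],.012],v=.12,contact_N=12)
    ctrl.grasp(25);s=ctrl.get_state();print("held",s["opening"],s["tcp_pos"])
    ctrl.move_l([f[0],f[1],.16],v=.25);print("lift",ctrl.get_state()["opening"])
def place(x,y):
    p=cw(x,y);q=best([*p,.03],YAW+np.pi/2)
    ctrl.movep([*p,.11],q);ctrl.move_l([*p,.028],v=.12)
    h=ctrl.move_l([*p,.0165],v=.03,contact_N=5);s=ctrl.get_state();print("down",h,s["tcp_pos"],s["ft_force"].round(1))
    ctrl.gripper_open();ctrl.move_l([*p,.11],v=.2);print("t",ctrl.get_state()["clock"])
E
python3 - <<'E'
from h import *
c=cams.capture("top")
f=find_casts(c,.034,14)
for r in f:print(np.round(r[:5],3),r[5])
E
```

```text
[ 0.401  0.314 63.942 55.585  1.37 ] [200.6407767  295.98058252]
[ 0.423  0.122 67.21  53.372  4.485] [285.03125 288.53125]
[ 0.474  0.41  69.827 56.89  20.191] [161.33684211 263.75789474]
[  0.485   0.231  66.613  55.955 -21.686] [238.67045455 260.39772727]
[ 0.625  0.431 70.288 59.231 46.788] [156.45454545 199.25974026]
[7.3900e-01 4.3000e-02 6.5986e+01 4.9816e+01 1.2790e+00] [322.32394366 155.29577465]
```

```bash
python3 - <<'E'
from h import *
pick(np.array([.423,.122]),np.radians(4.5)); place(.037,.105)
nadir(cw(.0,.08),.36,YAW+np.pi/2);c=cams.capture("wrist");cv2.imwrite("pics/p1.png",c["image"])
for r in find_casts(c,.038,12):
    d=np.array(r[:2])-O;print("in carrier",d@X,d@Y,np.round(r[2:5],1)-[0,0,9.45])
E
```

```text
cast [ 0.4016  0.319  68.97   56.7485  1.5509]
held 0.5289905127464902 [0.40152238 0.31877455 0.01204752]
lift 0.5319586449834323
down True [ 0.58967258 -0.09578721  0.01788858] [-0.4 -0.2  4.2]
t 28.2583
in carrier -0.3116707676773726 -0.09029180708347986 [5.95e+01 5.37e+01 5.00e-02]
```

View pics/p1.png

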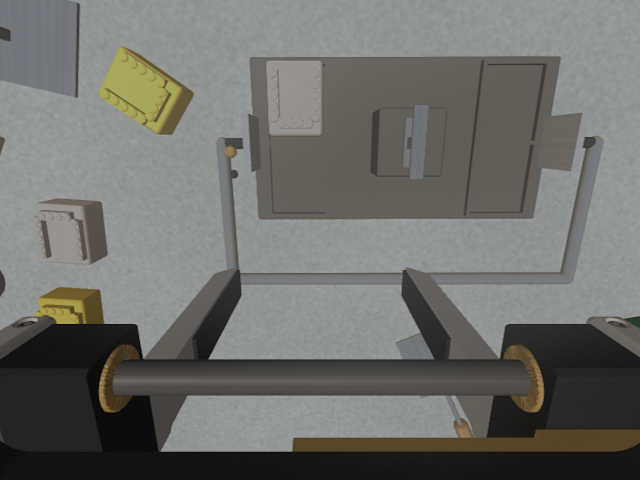

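```bash
python3 - <<'E'
from h import *
c=cams.capture("wrist")
w=ray(c,[(267,62),(321,62),(322,136),(269,136)],.038)[:,:2]-O
print((w@np.c_[X,Y]).round(4).tolist())
p=np.array([.423,.122]);nadir(p,.32,np.radians(94.5));ctrl.sleep(.15)
c=cams.capture("wrist");im=c["image"];cv2.imwrite("pics/n2.png",cv2.hconcat([cv2.resize(im,(400,300)),cv2.cvtColor(cv2.resize(castmask(im),(400,300)),cv2.COLOR_GRAY2BGR)]))
for r in rects(c,castmask(im),.032):print(np.round(r[:5],3),r[5])
u=proj(c,[[*p,.032]])[0].astype(int);print(u,im[u[1]-30:u[1]+30:10,u[0]].tolist(),im[u[1],u[0]-100].tolist())
E
```

```text
[[0.068, 0.128], [0.068, 0.0808], [0.0061, 0.0798], [0.006, 0.1288]]
[7.2800e-01 4.4000e-02 5.5208e+01 5.0762e+01 8.2346e+01] [229.92352941 429.65882353]
[6.1500e-01 4.8000e-02 2.4094e+01 1.8929e+01 7.9326e+01] [231.26744186 336.86046512]
[  0.584  -0.094  78.318  51.221 -85.529] [ 82.99209486 299.9486166 ]
[5.66000e-01 8.80000e-02 1.07958e+02 5.54420e+01 5.05500e+00] [275.2233677  291.37457045]
[ 0.481  0.399 68.548 26.942 19.017] [624.80102041 232.08673469]
[  0.487   0.231  69.57   62.128 -23.358] [438.56766917 224.42105263]
[  0.443  -0.102  77.229  54.124 -80.531] [ 65.86392405 126.62341772]
[ 4.76000e-01 -6.80000e-02  1.73309e+02  8.32070e+01  2.47970e+01] [ 98.53650794 169.37301587]
[3.87000e-01 1.29000e-01 1.36052e+02 1.34150e+02 4.50800e+00] [333.41536965  68.82782101]
[322 142] [[134, 136, 139], [136, 138, 141], [136, 137, 140], [137, 138, 141], [135, 137, 139], [131, 133, 136]] [137, 138, 135]
```

View pics/n2.png

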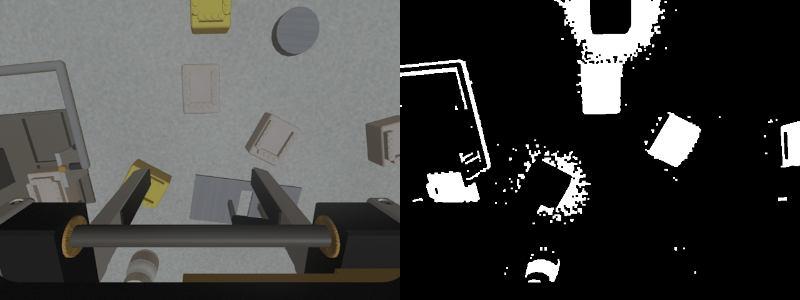

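```bash
sed -i 's/m=((i\[...,2\]-i\[...,0\]>-2)&/m=((i[...,2]-i[...,0]>-2)\&(i[...,2]-i[...,1]>0)\&/; s/find_casts(c,z=.032,tol=9)/find_casts(c,z=.032,tol=8)/' h.py; python3 - <<'E'
from h import *
c=cams.capture("wrist");f=find_casts(c)
for r in f:print(np.round(r[:5],3),r[5])
if any(np.hypot(r[0]-.423,r[1]-.122)<.03 for r in f):
    pick(np.array([.423,.122]),np.radians(4.5)); place(.037,-.105)
    pick(np.array([.485,.231]),np.radians(-21.7)); place(-.037,.1035)
E
```

```text
[  0.487   0.232  63.68   53.567 -22.215] [438.26267281 224.40092166]
[ 0.424  0.121 63.826 49.134  5.85 ] [320.91287879 141.22348485]
cast [ 0.4236  0.121  63.8027 49.521   5.5095]
held 0.5302225618554297 [0.42361582 0.12107861 0.01205416]
lift 0.5290782802191636
down True [ 0.62406858 -0.30311664  0.01794132] [-0.4  0.1  3. ]
t 41.2167
cast [  0.487    0.2319  62.784   49.7773 -21.7559]
held 0.5313430247001651 [0.4869875  0.23193899 0.01207048]
lift 0.5303262001805751
down True [ 0.51692713 -0.10946081  0.01785987] [-0.4 -0.5  3.3]
t 50.45
```

```bash
python3 - <<'E'
from h import *
pick(np.array([.475,.409]),np.radians(20.2)); place(-.037,-.1035)
nadir(cw(0,0),.40,YAW+np.pi/2);ctrl.sleep(.15);c=cams.capture("wrist");cv2.imwrite("pics/p4.png",c["image"])
for r in find_casts(c,.038,12):
    d=np.array(r[:2])-O;print("in carrier",d@X,d@Y,np.round(r[2:5],1)-[0,0,9.45])
E
```

```text
cast [ 0.4755  0.4124 62.9091 49.6265 20.1475]
held 0.5304007446253085 [0.47545227 0.41246713 0.01206074]
lift 0.5300548630780688
down True [ 0.55079853 -0.31382282  0.01785941] [ 0.5 -0.7  3.9]
t 60.8
```

View pics/p4.png

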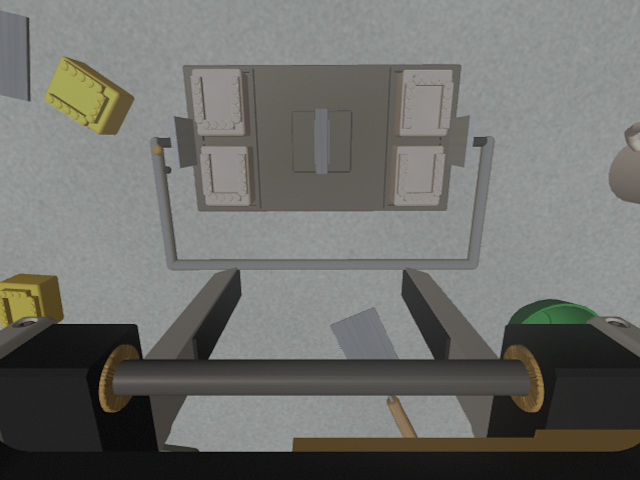

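```bash
cat >> h.py <<'E'
def plate_tcp(cx,cz,th,h,dy=0.):
    th=np.radians(th);return np.r_[cw(cx-h*np.sin(th),dy),.05+cz+h*np.cos(th)]
E
python3 - <<'E'
from h import *
for a in [(-.0123,.09,25),(-.0123,.022,25),(.0137,.022,25),(.016,.008,0),(0,.0,0)]:
    for k in (0,np.pi):
        s=inverse_kinematics(plate_tcp(*a,.04),quat(YAW+k,np.radians(a[2])*(1 if k==0 else -1)));print(a,k,None if s is None else s.round(2))
p=np.array([.604,.21])
for i in range(2):
    q=nadir(p,.40-.04*i,np.radians(-3.5));ctrl.sleep(.15);c=cams.capture("wrist");im=c["image"]
    m=(im.max(2)<55).astype(np.uint8)*255
    l=[r for r in rects(c,m,.070,60) if np.hypot(r[0]-p[0],r[1]-p[1])<.06 and r[2]<90];[print("bar",np.round(r[:5],4),r[5]) for r in l]
    g=im.astype(int);pm=((g[...,0]-g[...,2]>5)&(g.max(2)<125)).astype(np.uint8)*255
    [print("plate",np.round(r[:5],4),r[5]) for r in rects(c,cv2.morphologyEx(pm,cv2.MORPH_OPEN,np.ones((3,3))),.004,2000)]
    if len(l)==1:p=np.array(l[0][:2])
cv2.imwrite("pics/k1.png",im)
E
```

```text
(-0.0123, 0.09, 25) 0 [-0.72  0.03  1.88  0.4   0.99 -1.06]
(-0.0123, 0.09, 25) 3.141592653589793 [-0.72  0.03  1.88  0.4   0.99  2.08]
(-0.0123, 0.022, 25) 0 [-0.72  0.12  1.93  0.45  0.85 -1.14]
(-0.0123, 0.022, 25) 3.141592653589793 [-0.72  0.12  1.93  0.45  0.85  2.  ]
(0.0137, 0.022, 25) 0 [-0.68  0.16  1.89  0.44  0.84 -1.09]
(0.0137, 0.022, 25) 3.141592653589793 [-0.68  0.16  1.89  0.44  0.84  2.05]
(0.016, 0.008, 0) 0 [-0.47  0.4   1.52 -0.    1.22 -0.64]
(0.016, 0.008, 0) 3.141592653589793 [-0.47  0.4   1.52 -0.    1.22  2.5 ]
(0, 0.0, 0) 0 [-0.49  0.38  1.57 -0.    1.19 -0.65]
(0, 0.0, 0) 3.141592653589793 [-0.49  0.38  1.57 -0.    1.19  2.49]
bar [ 0.6062  0.2112 55.9916  8.544  86.6727] [322.99264706 138.95588235]
plate [  0.6066   0.2111 178.0054  83.1278  86.9489] [322.38065844 135.87242798]
plate [  0.9087   0.2252 221.0165 135.5321 -89.8335] [583.55205047 107.36119874]
bar [ 0.6066  0.2106 57.0647  8.6919 86.6965] [319.99358974 141.94871795]
plate [  0.6066   0.2121 176.6651  83.2199  86.873 ] [319.89193548 146.75806452]
plate [  0.8973   0.2199 210.6727 109.8438 -89.8742] [592.7833595  116.61067504]
```

View pics/k1.png

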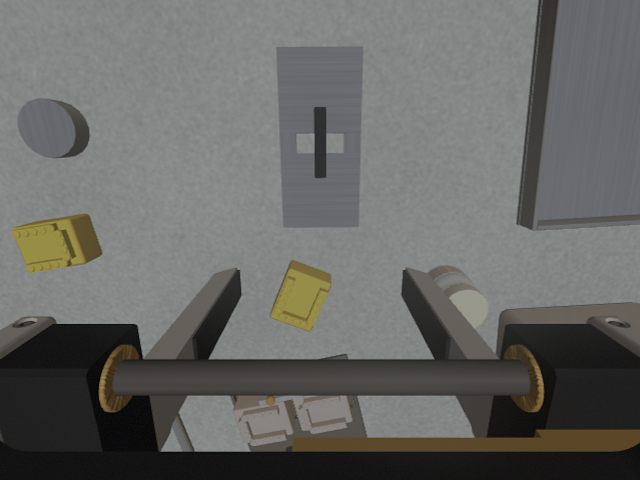

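```bash
python3 - <<'E'
from h import *
b=[.6066,.2108];q=quat(np.radians(-3.2))
ctrl.movep([*b,.14],q);ctrl.move_l([*b,.040],v=.1,contact_N=10)
ctrl.grasp(45);s=ctrl.get_state();print(s["tcp_pos"],s["opening"]);h=s["tcp_pos"][2]
np.save("h.npy",h)
ctrl.move_l([*b,.20],v=.2);print(ctrl.get_state()["opening"])
a=(-.0123,.09,25);ctrl.movep(plate_tcp(*a,h),quat(YAW,np.radians(25)));ctrl.sleep(.3)
s=ctrl.get_state();print(s["clock"],s["ft_force"].round(2),s["tcp_pos"],plate_tcp(*a,h))
hit=ctrl.move_l(plate_tcp(-.0123,.022,25,h),v=.05,contact_N=5);s=ctrl.get_state();print(hit,s["ft_force"].round(2),s["tcp_pos"],plate_tcp(-.0123,.022,25,h))
c=cams.capture("scene");u=proj(c,[[*O,.07]])[0].astype(int);print(u)
cr=c["image"][max(u[1]-90,0):u[1]+90,max(u[0]-120,0):u[0]+120];cv2.imwrite("pics/s2.png",cv2.resize(cr,None,fx=3,fy=3,interpolation=cv2.INTER_CUBIC))
E
```

```text
[0.60647772 0.21081679 0.03997098] 0.10190686658474624
0.10499746938835157
69.4 [-0.15 -0.18 -1.16] [ 0.54138362 -0.20944557  0.17627531] [ 0.5410037  -0.20999302  0.17622601]
False [ 1.19  0.42 -2.67] [ 0.54129845 -0.21020833  0.10866238] [ 0.5410037  -0.20999302  0.10822601]
[229 183]
```

View pics/s2.png

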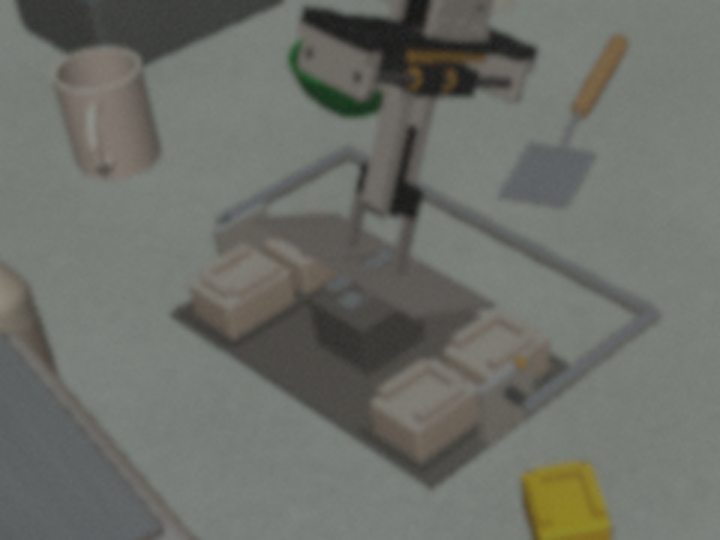

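```bash
python3 - <<'E'
from h import *
h=float(np.load("h.npy"))
def go(cx,cz,th,v=.04,N=8):
    hit=ctrl.move_l(plate_tcp(cx,cz,th,h),quat(YAW,np.radians(th)),v=v,contact_N=N);s=ctrl.get_state()
    print((round(cx,4),round(cz,4),th),hit,s["ft_force"].round(2),((s["tcp_pos"]-plate_tcp(cx,cz,th,h))*1e3).round(1),round(s["opening"],3))
    return hit
def seq():
    if go(.0137,.022,25):return
    for th in (20,15,10,5,0):
        zi=.008+.0034*th/25;t=np.radians(th)
        if go(-.009+.025*np.cos(t),zi+.025*np.sin(t),th):return
    if go(0,.008,0):return
    go(0,-.001,0,.02,6)
seq();print(ctrl.get_state()["clock"])
c=cams.capture("scene");u=proj(c,[[*O,.07]])[0].astype(int)
cr=c["image"][max(u[1]-90,0):u[1]+90,max(u[0]-120,0):u[0]+120];cv2.imwrite("pics/s3.png",cv2.resize(cr,None,fx=3,fy=3,interpolation=cv2.INTER_CUBIC))
E
```

```text
(0.0137, 0.022, 25) False [ 0.09 -0.33 -1.65] [-0.1  0.2 -0.2] 0.102
(np.float64(0.0145), np.float64(0.0193), 20) False [-0.38  0.9  -2.62] [ 1.3 -0.1  0.9] 0.101
(np.float64(0.0151), np.float64(0.0165), 15) False [ 0.2  -0.14 -2.16] [0.6 0.2 0.2] 0.107
(np.float64(0.0156), np.float64(0.0137), 10) False [-0.62 -0.06 -2.17] [ 0.4  0.2 -0.1] 0.102
(np.float64(0.0159), np.float64(0.0109), 5) False [ 0.39  0.18 -2.02] [ 0.3  0.1 -0.1] 0.104
(np.float64(0.016), np.float64(0.008), 0) False [ 0.19 -0.55 -2.42] [ 0.2  0.2 -0.2] 0.111
(0, 0.008, 0) False [ 0.    0.43 -1.42] [-0.2 -0.2  0.2] 0.105
(0, -0.001, 0) True [ 0.66 -0.18  3.25] [ 0.3 -0.   1. ] 0.105
74.025
```

View pics/s3.png

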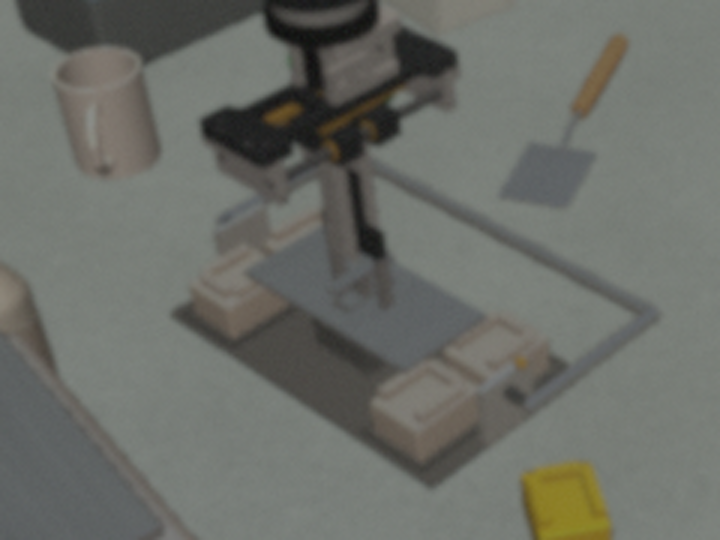

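```bash
python3 - <<'E'
from h import *
ctrl.gripper_open();p=ctrl.get_state()["tcp_pos"];ctrl.move_l(p+[0,0,.13],v=.2)
nadir(cw(-.04,0),.42,YAW);ctrl.sleep(.2);c=cams.capture("wrist");im=c["image"];cv2.imwrite("pics/k2.png",im);g=im.astype(int)
m=(im.max(2)<55).astype(np.uint8)*255
for r in rects(c,m,.12,60):
    d=np.array(r[:2])-O
    if abs(d).max()<.08: print("bar",d@X,d@Y,np.round(r[2:5],2),r[5])
pm=((g[...,0]-g[...,2]>5)&(g.max(2)<125)).astype(np.uint8)*255
for r in rects(c,cv2.morphologyEx(pm,cv2.MORPH_OPEN,np.ones((3,3))),.054,1500):
    d=np.array(r[:2])-O;print("plate",d@X,d@Y,np.round(r[2:5],2))
# handle bar: gray profile along carrier x at y=0.12 .. 0
for y in (.03,0,-.03):
    xs=np.arange(-.19,-.09,.002);P=np.array([[*cw(x,y),.04] for x in xs]);u=proj(c,P).round().astype(int)
    print(y,[int(g[v,w].mean()) if 0<=v<480 and 0<=w<640 else -1 for w,v in u])
E
```

```text
bar -0.0010118628574357056 8.543361781586994e-05 [ 56.08  11.93 -80.42] [366.50980392 143.7254902 ]
plate -0.23653692824671244 -0.051653555335875956 [76.86 55.59 34.33]
plate 0.0008840094596934276 0.003836845552313595 [170.01  82.26 -80.43]
0.03 [141, 144, 139, 139, 140, 144, 145, 140, 143, 145, 144, 141, 139, 136, 138, 140, 141, 144, 146, 142, 139, 142, 143, 144, 125, 103, 114, 116, 112, 107, 91, 148, 146, 142, 142, 143, 141, 142, 141, 140, 138, 139, 142, 141, 138, 138, 140, 145, 143, 142]
0 [139, 137, 136, 139, 141, 138, 142, 142, 144, 141, 140, 140, 141, 145, 143, 142, 142, 149, 146, 142, 140, 144, 144, 140, 123, 104, 114, 115, 113, 106, 96, 131, 143, 141, 142, 139, 140, 142, 145, 145, 140, 143, 141, 143, 141, 141, 140, 139, 143, 145]
-0.03 [142, 138, 138, 139, 140, 138, 137, 139, 140, 140, 141, 142, 141, 143, 139, 138, 143, 141, 140, 142, 144, 141, 138, 136, 139, 104, 114, 115, 113, 111, 94, 134, 142, 139, 137, 142, 143, 140, 141, 140, 137, 138, 139, 139, 140, 140, 139, 140, 142, 140]
```

View pics/k2.png

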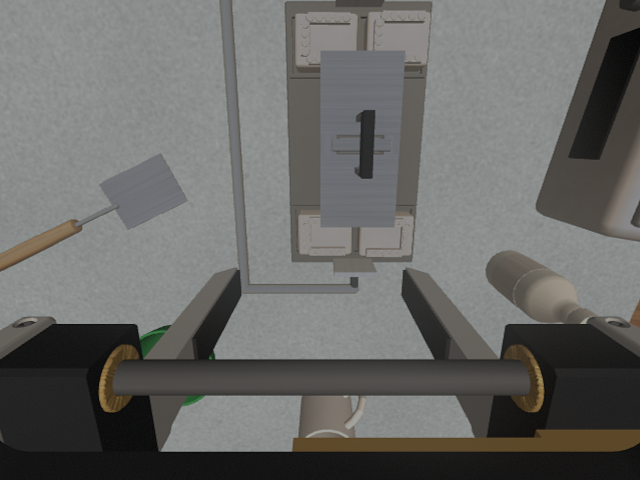

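```bash
python3 - <<'E'
from h import *
q=quat(YAW)
def P(a):a=np.radians(a);return np.r_[cw(-.135*np.cos(a),0),.021+.135*np.sin(a)]
ctrl.movep(P(0)+[0,0,.1],q);ctrl.move_l(P(0),v=.1,contact_N=8);ctrl.grasp(10)
s=ctrl.get_state();print(s["tcp_pos"]-P(0),s["opening"],s["ft_force"].round(1))
for a in range(9,91,9):
    ctrl.move_l(P(a),v=.08);s=ctrl.get_state();print(a,s["ft_force"].round(1),round(s["opening"],3))
ctrl.gripper_open();ctrl.move_l(P(90)+[0,0,.12],v=.15)
nadir(cw(-.12,0),.5,YAW);ctrl.sleep(.3);c=cams.capture("wrist");cv2.imwrite("pics/f1.png",c["image"])
for a in ([0,0,.175],[-.01,0,.175]):print(proj(c,[[*cw(*a[:2]),a[2]]]))
c=cams.capture("scene");u=proj(c,[[*O,.09]])[0].astype(int)
cr=c["image"][max(u[1]-100,0):u[1]+100,max(u[0]-130,0):u[0]+130];cv2.imwrite("pics/f2.png",cv2.resize(cr,None,fx=3,fy=3,interpolation=cv2.INTER_CUBIC))
print(ctrl.get_state()["clock"])
E
```

```text
[-3.69528897e-04 -6.85077784e-05 -1.50171138e-05] 0.12348650762050509 [-2.3 -0.9 -0.1]
9 [-3.4 -2.2 -0.2] 0.125
18 [-5.2 -2.4  0.3] 0.123
27 [-7.6 -2.1  2.2] 0.123
36 [-9.8 -2.5  5.7] 0.127
45 [-13.9  -1.9  10.7] 0.121
54 [-11.2   0.8  13. ] 0.124
63 [-5.7 -1.2 10.4] 0.122
72 [-3.3  0.7  7. ] 0.123
81 [-1.4  1.6  6.7] 0.123
90 [-3.3  0.4  6.1] 0.125
[[447.67017139 143.77434766]]
[[437.05377946 143.74664973]]
87.4833
```

View pics/f1.png

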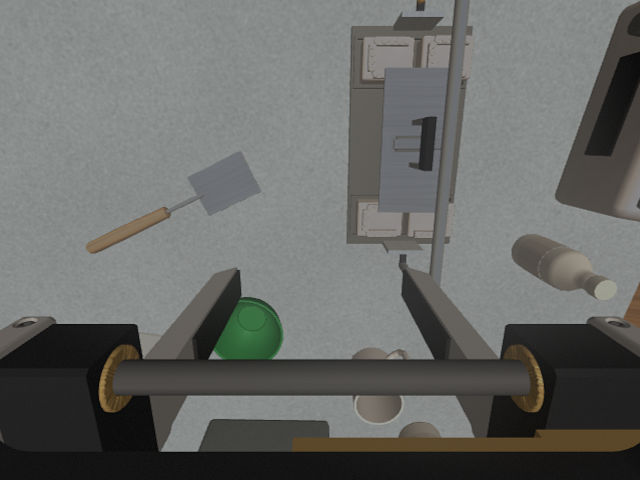

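View pics/f2.png

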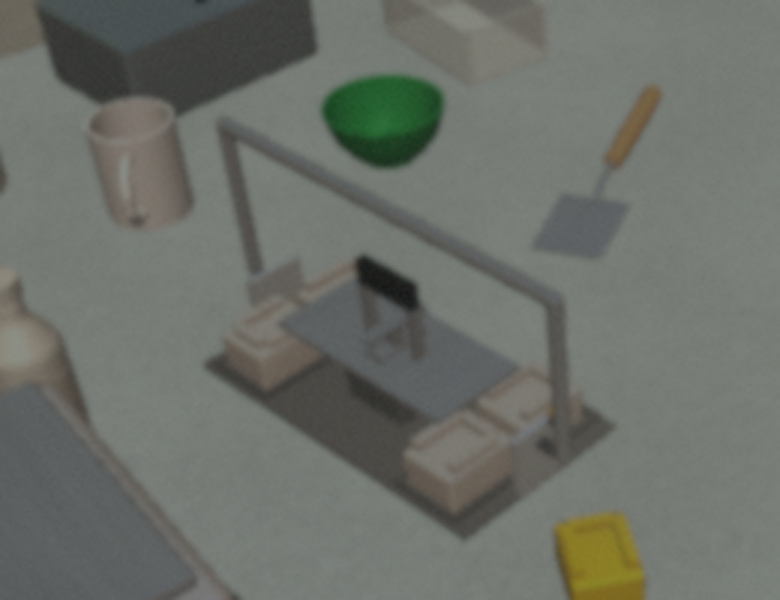

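```bash
python3 -c "
from h import *
ctrl.hand_in();print(ctrl.get_state()['clock'])"
```

```text
the job is handed in; nothing more can be done
the job is handed in; nothing more can be done
```

The job is done and handed in, at about 87 s on the robot's clock. No verdict is reported.

**What I did:**
- I folded the handle down towards the robot.
- All four casts were present, and each went into its own bay. The first pick took a different cast from the one I aimed at, because of a faulty colour mask. It was still a proper cast and went into a bay.
- I hooked the keeper plate onto the stud at a 25° tilt, levelled it, centred it and lowered it.
- I swung the handle back up to upright.

**Last checks:**
- **Casts:** All four stood upright inside their bay lips in the pictures. I measured only the first one in its bay, and it was centred to about 1 mm. The automatic check on all four found nothing, so the other three were judged by eye.
- **Keeper:** It touched down at the block's own height. Its grip bar was within about 1 mm of the stud centre and lined up with the carrier. The plate's outline read 4 mm off in y, and I took that as a masking error because the outline was 10 mm too short.
- **Handle:** The bar was straight above its hinge to about 1 mm, with the gripper open and well clear.
- **Forces:** Readings after each handle step stayed below about 20 N.
- **Bystanders:** I never touched the tin, jar, pot or yellow look-alikes. I did not measure their positions again at the end.

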